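Open the bench screw press and draw out the watch

ROBOT

A 6-joint arm with a two-finger parallel gripper is mounted at the origin on the work surface. World frame = base frame: x ahead of the robot, y to its left, z up, the work surface at z = 0. Lengths are in m, angles in rad, forces in N, time in s.
With the tool pointing down it reaches from about 0.275 to 0.775 m from the base axis. Payload 14.6 kg.
Tool frame: the origin (TCP) lies midway between the tips of the shut fingers; the grasp point (between the pads) lies 19 mm behind it; z points along the fingers, y is the direction in which the jaws open and shut (so a half turn about z gives the same grasp; the last joint's range is limited). The gripper opens to 85 mm and grips with 20 to 120 N. Pads are 22 mm wide; open, the fingers measure 114 mm over their backs; the gripper's body (76 mm by 85 mm) begins 54 mm behind the grasp point. The pads swing forward as they close: fully open they stand 13 mm farther back than shut.
Start: joints at [-1.37, 0.263, -0.048, 1.259, 0, 1.415], TCP at [0.183, -0.492, 0.231] pointing down, gripper open.
Joint ranges: [-2.65, 2.65], [-0.89, 1.7], [-1.18, 1.37], [-2.13, 2.11], [-1.35, 1.29], [-3.14, 3.14]. Speed limits (rad/s): [1.89, 1.89, 2.57, 2.79, 3.14, 3.14].

INTERFACE

Orientations are given as a rotation vector (axis times angle).
In Python, from rig import manip gives the robot as it stands. The module is installed in compiled form; this text tells all that it offers.
- The arm moves only by the tool drive_tool, never from a script. Its argument "commands" is a list of rows, each an object with "slide": the shift along the world's x, y, z in m, a list of three; "spin": the turn about the world's z in degrees; "jaw": the finger opening in m, from 0 to 0.0854. A call has exactly 10 rows; each row is the pose to reach, as a shift and turn from the pose commanded when the call began; what a row does not reach only later rows make up. A row lasts 1/10 s, in which the tool goes at most 50 mm and 8.59 degrees, less where a joint would pass 70% of its speed; a pose out of reach is approached as far as the arm can. A call with a gripper value outside its range is refused whole. The fingers move at their own pace and stop on an object; the grip force is fixed at half the most. Time passes only in rows, so rows that repeat a pose let the fingers close, or fill a call up. It gives the time, the measured TCP pose, the force and the opening at its end, in the units of the state.
- manip.state(): the state, without advancing time (a new reading comes with each control period).
- manip.snapshot(name): name is "scene" or "top" or "wrist"; returns a dict with "frame" (400x640x3 uint8, red, green, blue), "vfov" (degrees; the focal length in pixels is half the picture's height over the tangent of half this angle, whatever the lens; pixels are square), "cx", "cy" (the principal point, pixels), "k1" (the pictures are not rectified: a ray, as slopes to the right and down, at radius r is drawn at 1 + k1 r^2 times it, then the intrinsics apply), "position" and "attitude" of the camera in the world. Camera axes: x right, y up, looking along -z (the intrinsics and any distortion apply to the point x, -y, -z); pixel columns grow to the right and rows downward; lengths in m; the calibration is good to about 2 mm. A picture is of the moment at which its call begins. There is no depth.
- manip.close_job(): hands the job in, once; it reports no verdict.
The state is a dict: "clock": time; "joint_pos": joint angles; "joint_vel": joint speeds; "tau": joint torques, N m; "eef_pos": TCP position; "eef_rot": TCP orientation; "ft_force": force on the tool from outside, world axes, zero at the start; "ft_torque": the same for the moment, N m; "opening": opening from 0.0 (shut) to 1.0 (fully open).
Only numpy, scipy, OpenCV 4.12 (cv2) and the standard library are available. Lean on these libraries where they do the work, as an engineer would, in place of code of your own. Each camera call takes 0.05 s, during which the arm holds its last target. There are 200 camera calls.

TASK

The closed watch is still under the nose of the little bench screw press. Wind the handwheel anticlockwise by its red crank knob, letting your hand rise with the spindle, until it is fully up against its stop, without forcing the spindle sideways, up or down; then let go and draw the slide gently out by its own red knob until it meets its stop. Leave the watch lying flat in its nest and do not disturb the other things on the bench.

Things in the scene. Friction and masses are not known exactly. Their poses are not given: they have to be found in the camera images.
- press: Bench screw press, cream C-frame, fixed to the bench. Origin at bench level under the wheel's axis; z up; the slide comes out along its -x. Base plate 260 x 120 x 20 mm (x -170 to +90 mm), column at x +56 to +90 mm, head 50 mm wide, its top 118 mm above the bench. The slide runs on the base between two steel guides 10 mm high.
- wheel_hub (a point): Centre of the black three-spoked handwheel (116 mm across, rim 12 mm thick), on the upright spindle's axis, level with the rim's top. Anticlockwise from above winds wheel, spindle and nose up, 18 mm a turn. Turns stiffly (0.2 N m, some 5 N at the knob), stays where left. About 1.1 to 1.3 turns bring it to its firm upper stop, which can only be felt.
- knob_mid (a point): Middle of the gripping length of the red crank knob, an upright plastic cylinder 16 mm across and 40 mm high on the rim of the handwheel, 42 mm from the wheel's axis. Its foot is on the wheel's top and this point is 22 mm above its foot; its top is 18 mm above this point. It spins freely on its own pin, so the hand need not turn.
- bush_seat (a point): Fixed point on the wheel's axis on top of the press head, 118 mm above the bench.
- bush_mid (a point): Point on the spindle's sprung guide bush, level with bush_seat and coinciding with it when the spindle is not loaded. The bush gives 1 mm for each 6 N with which wheel or spindle is pushed or pulled sideways, up or down (also against the upper stop); more than 4 mm (24 N) damages the fine screw.
- nose_tip (a point): Centre of the underside of the steel nose, 24 mm across, at the spindle's lower end. At the start it stands inside the nest, a little above the watch, so that the slide cannot be drawn out; it rises with the wheel.
- slide: Aluminium slide, 165 x 48 mm plate 12 mm thick, about 0.6 kg (takes some 3 to 7 N to draw), loose in the guides (2 mm play each side), with a nest and a red knob on it. Origin under the centre of the nest, on the press base (20 mm above the bench); at the start the nest is under the wheel's axis. It comes out along the press's -x by about 75 mm until its rear ears meet the guides' stop.
- slide_grip (a point): Middle of the upright red knob of the slide, a cylinder 16 mm across; its top is 18 mm above this point, the slide's plate 24 mm below it, a steel collar 26 mm across reaches 4 mm up from the plate. 115 mm from the centre of the nest, towards the press's -x.
- nest_floor (a point): Centre of the nest's floor: the nest is a blue ring on the slide, 58 mm across outside, 44 mm inside, 18 mm deep.
- watch: Loose steel watch head without strap, white dial, 38 mm across, 9 mm thick, 60 g, lying flat in the nest. Origin at the centre of its underside, z up through the dial.
- spare_watch: Another loose watch head, blue dial, 38 mm across; not to be disturbed.
- loupe: Black eye loupe, 36 mm across, 36 mm high; not to be disturbed.
- dish: Shallow glass dish, 90 mm across, 18 mm high; not to be disturbed.
- driver: Small yellow-handled screwdriver, 120 mm long; not to be disturbed.
- spare_nest: Spare blue nest ring, 58 mm across, 18 mm high, loose on the bench; not to be disturbed.
Things that resemble listed ones, but are neither listed nor needed, are in the scene too. Leave any pink look-alike of the slide alone.

How it is judged:
On the way:
1. the handwheel is wound anticlockwise up to its upper stop (within about 0.2 rad) while the slide is still in (z of nose_tip in the frame of bush_mid above -0.0527 m and x of slide in the frame of press above -0.02 m), for 0.2 s.
At the end, for the whole second after the job is handed in: The spindle is wound up to its stop (within about 0.6 mm of rise, 0.2 rad), the slide is drawn out against its stop (within about 4 mm), resting flat in its guides, the watch lies flat in the nest, all at rest (z of nose_tip in the frame of bush_mid above -0.0527 m and x of slide in the frame of press below -0.0705 m and z of slide in the frame of press below 0.0225 m and angle between slide's own z axis and vertical below 0.05 rad and horizontal distance between watch and nest_floor below 0.005 m and z of watch in the frame of nest_floor below 0.003 m and angle between watch's own z axis and vertical below 0.12 rad and linear speed of each of slide, watch below 0.01 m/s); the robot touches nothing.
It fails at once if the spindle is forced: its bush is pushed more than 4 mm (24 N) out of its seat (distance between bush_mid and bush_seat above 0.004 m).
It fails at once if the slide is jerked or jammed against the press with more than 45 N (contact force between slide and press above 45 N).
It fails at once if the watch leaves its nest (distance between watch and nest_floor above 0.012 m).
It fails at once if a bystander is moved by more than 25 mm (distance of any of spare_watch, loupe, dish, driver, spare_nest from where it was at the start of the episode above 0.025 m).
It also fails if it takes over 70 s, if anything falls off the work surface, if the arm or the gripper's body presses on something with over 40 N, if the wrist force passes 120 N, or if a joint passes its speed limit or range.

## Working session

There is one attempt and no reset: what is moved stays moved. The work goes in short steps, Python scripts to look and compute and a tool call to move; the robot and the scene stay as the last step left them, time stands still between calls to the robot, and variables do not carry over. Pictures are saved under pics/ and viewed, about 8 in all and at most 12, crops included, and the job is handed in when it is done.

Besides the shell and the picture viewer there is one more tool, called after ">>>" as name(argument=value, ...), one argument or row to a line, values as JSON. drive_tool: Moves the arm, as the interface text tells. Its arguments: {"type":"object","properties":{"commands":{"type":"array","items":{"type":"object","properties":{"slide":{"type":"array","items":{"type":"number"}},"spin":{"type":"number"},"jaw":{"type":"number"}}}}},"required":["commands"]}

```bash
mkdir -p pics; cat > h.py <<'E'
import numpy as np, cv2
from scipy.spatial.transform import Rotation as R
from rig import manip
def snap(n,fn=None):
    s=manip.snapshot(n)
    if fn: cv2.imwrite('pics/'+fn,s['frame'][:,:,::-1])
    return s
def rot(s):
    a=np.array(s['attitude'],float)
    return a if a.shape==(3,3) else (R.from_rotvec(a) if a.size==3 else R.from_quat(a)).as_matrix()
def ray(s,u,v):
    f=200/np.tan(np.radians(s['vfov'])/2)
    K=np.array([[f,0,s['cx']],[0,f,s['cy']],[0,0,1]])
    p=cv2.undistortPoints(np.array([[[u,v]]],float),K,np.array([s['k1'],0,0,0.]))[0,0]
    d=rot(s)@np.array([p[0],-p[1],-1]); return np.array(s['position']),d/np.linalg.norm(d)
def onz(s,u,v,z):
    o,d=ray(s,u,v); return o+d*(z-o[2])/d[2]
def tri(*rs):
    A=sum(np.eye(3)-np.outer(d,d) for o,d in rs); b=sum((np.eye(3)-np.outer(d,d))@o for o,d in rs)
    p=np.linalg.solve(A,b); return p,[np.linalg.norm(np.cross(p-o,d)) for o,d in rs]
def reds(s,lo=(0,120,60),minA=40):
    h=cv2.cvtColor(s['frame'],cv2.COLOR_RGB2HSV)
    m=(((h[:,:,0]<8)|(h[:,:,0]>172))&(h[:,:,1]>150)&(h[:,:,2]>60)).astype(np.uint8)
    n,l,st,c=cv2.connectedComponentsWithStats(m)
    return [(st[i].tolist(),c[i].round(1).tolist()) for i in range(1,n) if st[i][4]>minA]
E
python3 - <<'E'
from h import *
ims=[]
for n in ('scene','top'):
    s=snap(n,n+'0.png'); print(n,s['position'],s['attitude'],s['vfov'],s['cx'],s['cy'],s['k1'])
    for r in reds(s): print(r)
print(manip.state())
E
```

```text
scene [ 1.28580092 -0.31303275  0.92789566] [0.72909284 0.4561156  1.09827157] 48.25085723232119 323.90662750637534 196.16881289536363 0.03330547578998156
([382, 182, 6, 12, 53], [384.4, 187.6])
([333, 234, 6, 12, 45], [335.2, 238.8])
([468, 328, 8, 7, 41], [471.3, 331.1])
([355, 339, 7, 14, 74], [357.5, 345.3])
top [0.44948912 0.02491526 1.08958997] [ 0.08131378 -0.03574407 -1.57163635] 51.4056488738166 322.87661312954236 203.85477127924727 -0.025404599877612732
([358, 64, 6, 10, 45], [359.9, 68.4])
{'clock': 0.1, 'joint_pos': array([-1.37034723e+00,  2.63447694e-01, -4.88724341e-02,  1.25942311e+00,
       -2.31128640e-05,  1.41550213e+00]), 'joint_vel': array([ 0.00072338, -0.00138648,  0.00228108,  0.0005091 ,  0.00054507,
       -0.00074162]), 'tau': array([ 4.17493255e-03, -6.38577747e+01,  3.85063183e+01,  9.93602240e-03,
       -2.21585800e-06, -1.83279815e-05]), 'eef_pos': array([ 0.18279011, -0.49187393,  0.23088778]), 'eef_rot': array([-3.09109496e+00, -5.55690937e-01,  6.98541613e-05]), 'ft_force': array([0.26424663, 0.26142565, 0.648371  ]), 'ft_torque': array([-0.05387212,  0.03104707,  0.02188857]), 'opening': 0.9990752861698682}
```

View pics/scene0.png

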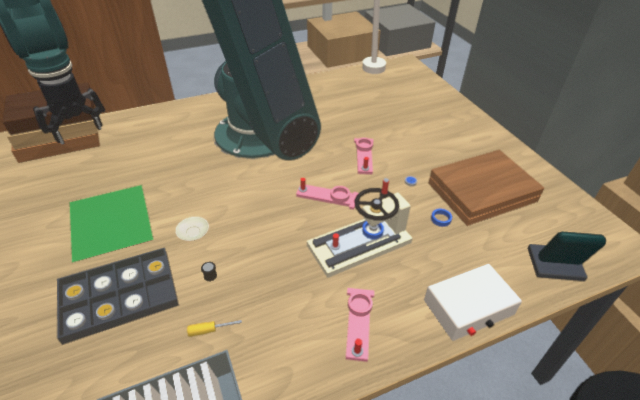

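View pics/top0.png

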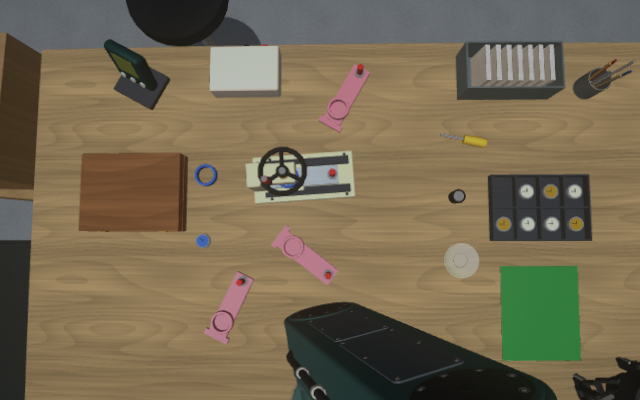

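The scene view shows the press at about (365,235): crank knob (384,188), slide knob (335,239). In the top view the wheel is at (282,171), the slide knob at (332,173), and the slide exits to the right. I'll make an enlarged pair and a lower-threshold mask next.

```bash
python3 - <<'E'
from h import *
a=snap('scene');b=snap('top')
A=cv2.resize(a['frame'][160:280,290:430],None,fx=5,fy=5,interpolation=cv2.INTER_CUBIC)
B=cv2.resize(b['frame'][140:210,235:365],None,fx=6,fy=6,interpolation=cv2.INTER_CUBIC)
cv2.imwrite('pics/a1.png',A[:,:,::-1]);cv2.imwrite('pics/b1.png',B[:,:,::-1])
for s,(y0,y1,x0,x1) in ((a,(160,280,290,430)),(b,(140,210,235,365))):
    h=cv2.cvtColor(s['frame'],cv2.COLOR_RGB2HSV)
    m=np.zeros(h.shape[:2],np.uint8); m[y0:y1,x0:x1]=(((h[:,:,0]<8)|(h[:,:,0]>172))&(h[:,:,1]>130)&(h[:,:,2]>50))[y0:y1,x0:x1]
    n,l,st,c=cv2.connectedComponentsWithStats(m)
    print([(st[i].tolist(),c[i].round(1).tolist()) for i in range(1,n) if st[i][4]>8])
h=cv2.cvtColor(b['frame'],cv2.COLOR_RGB2HSV)
m=((h[:,:,0]>18)&(h[:,:,0]<40)&(h[:,:,1]<75)&(h[:,:,2]>170)).astype(np.uint8);m[:,:230]=0;m[:,370:]=0;m[:140]=0;m[215:]=0
pts=cv2.findNonZero(m);print(cv2.minAreaRect(pts), len(pts))
E
```

```text
[([364, 160, 4, 8, 29], [365.3, 163.2]), ([301, 178, 4, 11, 43], [302.5, 182.9]), ([381, 182, 7, 12, 62], [384.4, 188.0]), ([333, 233, 6, 14, 58], [335.2, 239.0])]
[([329, 169, 6, 7, 33], [331.8, 172.1]), ([262, 177, 8, 7, 26], [266.7, 181.0])]
((299.6141662597656, 176.59898376464844), (45.170631408691406, 106.30059814453125), 85.91438293457031) 1547
```

View pics/a1.png

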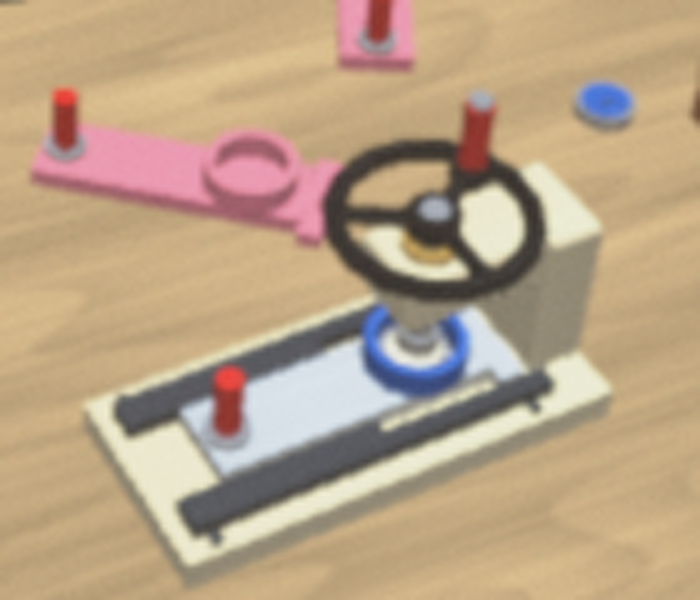

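View pics/b1.png

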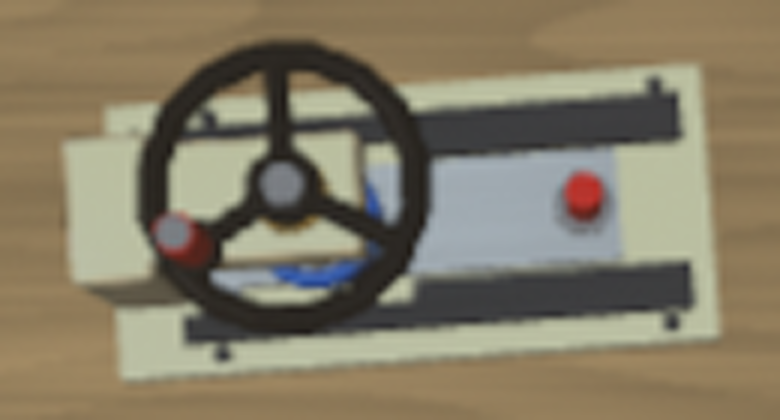

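The crops show the crank knob top at A(482,101)/B(173,232), the hub at A(435,208)/B(283,183), the slide knob top at A(231,378)/B(584,193), and the base corners.

```bash
python3 - <<'E'
from h import *
a=snap('scene');b=snap('top')
ua=lambda x,y:(290+(x+.5)/5-.5,160+(y+.5)/5-.5)
ub=lambda x,y:(235+(x+.5)/6-.5,140+(y+.5)/6-.5)
P={'ktop':((482,101),(173,232)),'kfoot':((474,165),(199,250)),'hub':((435,208),(283,183)),'stop':((231,376),(584,190)),'sfoot':((228,433),(582,210)),
'c_right-':((190,565),(719,337)),'c_rt':((90,407),(700,65))}
for k,(p,q) in P.items():
    X,r=tri(ray(a,*ua(*p)),ray(b,*ub(*q))); print(k,X.round(4),np.round(r,4))
C=[onz(b,*ub(*q),.02)[:2] for q in ((700,65),(719,337),(122,380),(105,108))]
C=np.array(C);print(C.round(4)); e=(C[0]+C[1]-C[2]-C[3])/2
print('len',np.linalg.norm(e),'wid',np.linalg.norm(C[0]-C[1]),'dir -x',np.degrees(np.arctan2(e[1],e[0])))
u=e/np.linalg.norm(e); ctr=C.mean(0); print('origin by plate',ctr-u*.04, 'slide grip', ctr-u*.04+u*.115)
E
```

```text
ktop [0.5744 0.1829 0.1846] [0.0006 0.0006]
kfoot [0.5742 0.1821 0.1403] [0.0023 0.0023]
hub [0.5986 0.1475 0.1441] [0.0004 0.0004]
stop [0.6061 0.0327 0.0742] [0.0007 0.0007]
sfoot [0.6046 0.0337 0.0274] [0.0005 0.0005]
c_right- [ 0.5747 -0.004  -0.1012] [0.0302 0.0302]
c_rt [ 0.6409 -0.0345  0.1193] [0.0217 0.0217]
[[ 0.6687 -0.0181]
 [ 0.5501 -0.0255]
 [ 0.5323  0.2325]
 [ 0.6515  0.2414]]
len 0.2593288362739304 wid 0.11879776408579548 dir -x -86.12877684976011
origin by plate [0.5979498 0.1474899] slide grip [0.60571393 0.03275229]
```

>>> drive_tool(
  commands=[
    {"slide": [0.02,0.034,0.003],"spin": 7.4,"jaw": 0.045},
    {"slide": [0.04,0.068,0.006],"spin": 14.8,"jaw": 0.045},
    {"slide": [0.06,0.102,0.009],"spin": 22.2,"jaw": 0.045},
    {"slide": [0.08,0.136,0.012],"spin": 29.6,"jaw": 0.045},
    {"slide": [0.1,0.17,0.015],"spin": 37,"jaw": 0.045},
    {"slide": [0.12,0.204,0.018],"spin": 44.4,"jaw": 0.045},
    {"slide": [0.14,0.238,0.021],"spin": 51.8,"jaw": 0.045},
    {"slide": [0.16,0.272,0.024],"spin": 59.2,"jaw": 0.045},
    {"slide": [0.18,0.306,0.027],"spin": 66.6,"jaw": 0.045},
    {"slide": [0.2,0.34,0.03],"spin": 74,"jaw": 0.045},
  ],
)

```text
clock: 1.3
eef_pos: [0.3834, -0.1506, 0.2615]
eef_rot: [2.129, 2.31, 0.0]
ft_force: [0.4, -0.3, 0.1]
opening: 0.522
```

>>> drive_tool(
  commands=[
    {"slide": [0.02,0.034,0],"spin": 0,"jaw": 0.045},
    {"slide": [0.04,0.068,0],"spin": 0,"jaw": 0.045},
    {"slide": [0.06,0.102,0],"spin": 0,"jaw": 0.045},
    {"slide": [0.08,0.136,0],"spin": 0,"jaw": 0.045},
    {"slide": [0.1,0.17,0],"spin": 0,"jaw": 0.045},
    {"slide": [0.12,0.204,0],"spin": 0,"jaw": 0.045},
    {"slide": [0.14,0.238,0],"spin": 0,"jaw": 0.045},
    {"slide": [0.16,0.272,0],"spin": 0,"jaw": 0.045},
    {"slide": [0.18,0.306,0],"spin": 0,"jaw": 0.045},
    {"slide": [0.191,0.335,0],"spin": 0,"jaw": 0.045},
  ],
)

```text
clock: 2.3
eef_pos: [0.5748, 0.1848, 0.2608]
eef_rot: [-2.134, -2.305, 0.0]
ft_force: [-0.3, 0.2, 0.7]
opening: 0.525
```

```bash
python3 - <<'E'
from h import *
s=snap('wrist','w1.png'); print(s['position'],s['attitude'],s['vfov'],s['cx'],s['cy'],s['k1'])
for r in reds(s,minA=100): print(r)
print(manip.state()['eef_pos'],manip.state()['joint_pos'].round(3))
E
```

```text
[0.57057059 0.2495432  0.40285674] [-0.26368867 -0.00887034  0.07597846] 58.1963600602112 324.3006265357022 193.4895801379763 -0.04843437367866716
([68, 55, 37, 19, 526], [85.8, 64.6])
([312, 181, 25, 33, 351], [323.6, 192.3])
([104, 257, 29, 26, 401], [118.0, 269.6])
([336, 298, 14, 22, 271], [342.3, 308.2])
[0.57542083 0.18784223 0.26018096] [1.800e-01 4.010e-01 2.380e-01 1.408e+00 1.000e-03 1.672e+00]
```

View pics/w1.png

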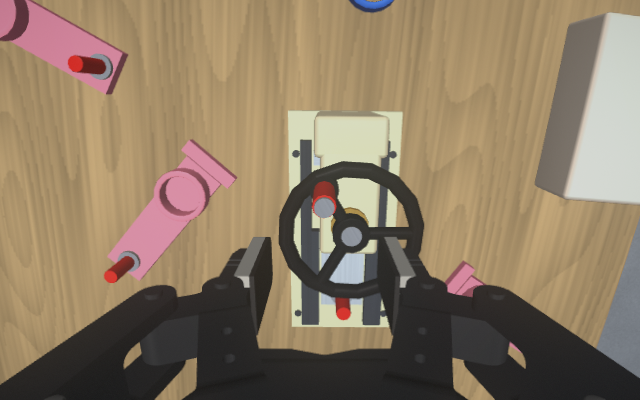

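The wrist view shows the crank knob's grey cap at (324,207) and the hub at (351,236). The knob sits between the pads but ahead of them in the view, because it is lower.

```bash
python3 - <<'E'
from h import *
s=snap('wrist');a=snap('scene');b=snap('top')
w=ray(s,324,206.5);print('knob z.1846',onz(s,324,206.5,.1846),'hub .144',onz(s,351.5,236,.1441),'slide top',onz(s,343.5,314,.074))
B=lambda x,y:ray(b,235+(x+.5)/6-.5,140+(y+.5)/6-.5)
A=lambda x,y:ray(a,290+(x+.5)/5-.5,160+(y+.5)/5-.5)
for n,p in (('knob',[w,A(482,101),B(173,232)]),('hub',[ray(s,351.5,236),A(435,208),B(283,183)])):
    print(n,tri(*p))
E
```

```text
knob z.1846 [0.57581629 0.18556911 0.1846    ] hub .144 [0.5996272  0.15111385 0.1441    ] slide top [0.6076868  0.03584441 0.074     ]
knob (array([0.57472553, 0.18384692, 0.18350706]), [np.float64(0.0017368308910132855), np.float64(0.000938544620155619), np.float64(0.001385130758993824)])
hub (array([0.59881334, 0.1487023 , 0.14248513]), [np.float64(0.0019617427591222835), np.float64(0.0011858265304733812), np.float64(0.0013940134399192314)])
```

>>> drive_tool(
  commands=[
    {"slide": [0,0,-0.01],"spin": 0,"jaw": 0.045},
    {"slide": [0,0,-0.02],"spin": 0,"jaw": 0.045},
    {"slide": [0,0,-0.03],"spin": 0,"jaw": 0.045},
    {"slide": [0,0,-0.04],"spin": 0,"jaw": 0.045},
    {"slide": [0,0,-0.05],"spin": 0,"jaw": 0.045},
    {"slide": [0,0,-0.055],"spin": 0,"jaw": 0.045},
    {"slide": [0,0,-0.055],"spin": 0,"jaw": 0.045},
    {"slide": [0,0,-0.055],"spin": 0,"jaw": 0.045},
    {"slide": [0,0,-0.055],"spin": 0,"jaw": 0.045},
    {"slide": [0,0,-0.055],"spin": 0,"jaw": 0.045},
  ],
)

```text
clock: 3.5
eef_pos: [0.5741, 0.1829, 0.2067]
eef_rot: [2.134, 2.305, 0.001]
ft_force: [0.1, -0.0, 0.1]
opening: 0.521
```

>>> drive_tool(
  commands=[
    {"slide": [0.001,0.001,-0.01],"spin": 0,"jaw": 0.045},
    {"slide": [0.001,0.001,-0.02],"spin": 0,"jaw": 0.045},
    {"slide": [0.001,0.001,-0.03],"spin": 0,"jaw": 0.045},
    {"slide": [0.001,0.001,-0.04],"spin": 0,"jaw": 0.045},
    {"slide": [0.001,0.001,-0.048],"spin": 0,"jaw": 0.045},
    {"slide": [0.001,0.001,-0.054],"spin": 0,"jaw": 0.045},
    {"slide": [0.001,0.001,-0.056],"spin": 0,"jaw": 0.045},
    {"slide": [0.001,0.001,-0.056],"spin": 0,"jaw": 0.045},
    {"slide": [0.001,0.001,-0.056],"spin": 0,"jaw": 0.045},
    {"slide": [0.001,0.001,-0.056],"spin": 0,"jaw": 0.045},
  ],
)

```text
clock: 4.5
eef_pos: [0.5751, 0.1839, 0.1507]
eef_rot: [2.135, 2.305, 0.001]
ft_force: [0.1, -0.2, 0.6]
opening: 0.529
```

```bash
python3 - <<'E'
from h import *
s=snap('wrist','w2.png'); print(s['position']); print(manip.state()['eef_pos'],manip.state()['ft_force'])
E
```

```text
[0.57073496 0.24869706 0.29275656]
[0.5750598  0.18389879 0.15061652] [-1.03287891 -0.24493574 -0.76339392]
```

View pics/w2.png

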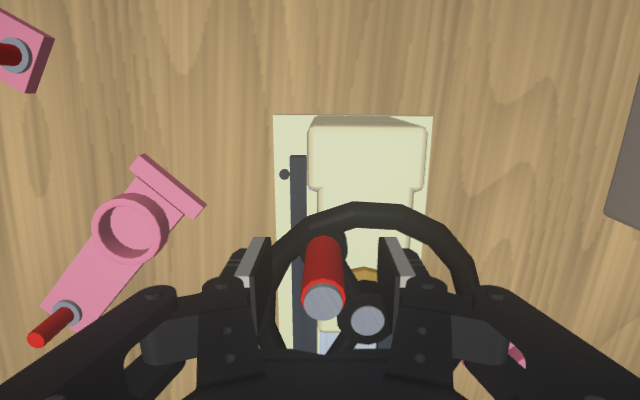

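The knob stands between the pads, nearly centred (cap at (323,300), pads at about 262 and 397), with the hub at (367,320) clear of the fingers. I'll close.

>>> drive_tool(
  commands=[
    {"slide": [0,0,0],"spin": 0,"jaw": 0.03},
    {"slide": [0,0,0],"spin": 0,"jaw": 0.024},
    {"slide": [0,0,0],"spin": 0,"jaw": 0.02},
    {"slide": [0,0,0],"spin": 0,"jaw": 0.017},
    {"slide": [0,0,0],"spin": 0,"jaw": 0.014},
    {"slide": [0,0,0],"spin": 0,"jaw": 0.012},
    {"slide": [0,0,0],"spin": 0,"jaw": 0.01},
    {"slide": [0,0,0],"spin": 0,"jaw": 0.01},
    {"slide": [0,0,0],"spin": 0,"jaw": 0.01},
    {"slide": [0,0,0],"spin": 0,"jaw": 0.01},
  ],
)

```text
clock: 5.55
eef_pos: [0.5748, 0.1839, 0.1503]
eef_rot: [-2.135, -2.305, 0.0]
ft_force: [-2.0, -0.4, 0.9]
opening: 0.171
```

```bash
cat > arc.py <<'E'
import numpy as np
r,t0=.042,124.4
def p(f): t=np.radians(t0+f); return np.array([r*np.cos(t),r*np.sin(t),.018*f/360])
def rows(a,b,n=10):
    return ' '.join(str((p(a+(b-a)*i/n)-p(a)).round(4).tolist()) for i in range(1,n+1))
E
python3 -c "
from arc import *
print(rows(0,40,8))
for a in range(40,360,60): print(a,rows(a,a+60))"
```

```text
[-0.0029, -0.0022, 0.0002] [-0.0057, -0.0046, 0.0005] [-0.0082, -0.0073, 0.0007] [-0.0104, -0.0102, 0.001] [-0.0124, -0.0133, 0.0012] [-0.0141, -0.0165, 0.0015] [-0.0156, -0.0199, 0.0018] [-0.0167, -0.0234, 0.002]
40 [-0.001, -0.0043, 0.0003] [-0.0015, -0.0087, 0.0006] [-0.0015, -0.0131, 0.0009] [-0.0011, -0.0174, 0.0012] [-0.0002, -0.0217, 0.0015] [0.0011, -0.0259, 0.0018] [0.0028, -0.03, 0.0021] [0.005, -0.0338, 0.0024] [0.0075, -0.0374, 0.0027] [0.0104, -0.0407, 0.003]
100 [0.0032, -0.003, 0.0003] [0.0068, -0.0056, 0.0006] [0.0105, -0.0078, 0.0009] [0.0145, -0.0097, 0.0012] [0.0187, -0.0111, 0.0015] [0.023, -0.012, 0.0018] [0.0274, -0.0125, 0.0021] [0.0318, -0.0126, 0.0024] [0.0361, -0.0122, 0.0027] [0.0405, -0.0113, 0.003]
160 [0.0042, 0.0013, 0.0003] [0.0082, 0.0031, 0.0006] [0.0121, 0.0052, 0.0009] [0.0156, 0.0078, 0.0012] [0.0189, 0.0107, 0.0015] [0.0219, 0.0139, 0.0018] [0.0245, 0.0174, 0.0021] [0.0268, 0.0212, 0.0024] [0.0286, 0.0252, 0.0027] [0.03, 0.0294, 0.003]
220 [0.001, 0.0043, 0.0003] [0.0015, 0.0087, 0.0006] [0.0015, 0.0131, 0.0009] [0.0011, 0.0174, 0.0012] [0.0002, 0.0217, 0.0015] [-0.0011, 0.0259, 0.0018] [-0.0028, 0.03, 0.0021] [-0.005, 0.0338, 0.0024] [-0.0075, 0.0374, 0.0027] [-0.0104, 0.0407, 0.003]
280 [-0.0032, 0.003, 0.0003] [-0.0068, 0.0056, 0.0006] [-0.0105, 0.0078, 0.0009] [-0.0145, 0.0097, 0.0012] [-0.0187, 0.0111, 0.0015] [-0.023, 0.012, 0.0018] [-0.0274, 0.0125, 0.0021] [-0.0318, 0.0126, 0.0024] [-0.0361, 0.0122, 0.0027] [-0.0405, 0.0113, 0.003]
340 [-0.0042, -0.0013, 0.0003] [-0.0082, -0.0031, 0.0006] [-0.0121, -0.0052, 0.0009] [-0.0156, -0.0078, 0.0012] [-0.0189, -0.0107, 0.0015] [-0.0219, -0.0139, 0.0018] [-0.0245, -0.0174, 0.0021] [-0.0268, -0.0212, 0.0024] [-0.0286, -0.0252, 0.0027] [-0.03, -0.0294, 0.003]
```

>>> drive_tool(
  commands=[
    {"slide": [-0.0029,-0.0022,0.0002],"spin": 0,"jaw": 0.01},
    {"slide": [-0.0057,-0.0046,0.0005],"spin": 0,"jaw": 0.01},
    {"slide": [-0.0082,-0.0073,0.0007],"spin": 0,"jaw": 0.01},
    {"slide": [-0.0104,-0.0102,0.001],"spin": 0,"jaw": 0.01},
    {"slide": [-0.0124,-0.0133,0.0012],"spin": 0,"jaw": 0.01},
    {"slide": [-0.0141,-0.0165,0.0015],"spin": 0,"jaw": 0.01},
    {"slide": [-0.0156,-0.0199,0.0018],"spin": 0,"jaw": 0.01},
    {"slide": [-0.0167,-0.0234,0.002],"spin": 0,"jaw": 0.01},
    {"slide": [-0.0167,-0.0234,0.002],"spin": 0,"jaw": 0.01},
    {"slide": [-0.0167,-0.0234,0.002],"spin": 0,"jaw": 0.01},
  ],
)

```text
clock: 6.55
eef_pos: [0.5581, 0.1606, 0.1524]
eef_rot: [-2.135, -2.305, -0.001]
ft_force: [-0.1, 3.0, 0.7]
opening: 0.169
```

>>> drive_tool(
  commands=[
    {"slide": [-0.001,-0.0043,0.0003],"spin": 0,"jaw": 0.01},
    {"slide": [-0.0015,-0.0087,0.0006],"spin": 0,"jaw": 0.01},
    {"slide": [-0.0015,-0.0131,0.0009],"spin": 0,"jaw": 0.01},
    {"slide": [-0.0011,-0.0174,0.0012],"spin": 0,"jaw": 0.01},
    {"slide": [-0.0002,-0.0217,0.0015],"spin": 0,"jaw": 0.01},
    {"slide": [0.0011,-0.0259,0.0018],"spin": 0,"jaw": 0.01},
    {"slide": [0.0028,-0.03,0.0021],"spin": 0,"jaw": 0.01},
    {"slide": [0.005,-0.0338,0.0024],"spin": 0,"jaw": 0.01},
    {"slide": [0.0075,-0.0374,0.0027],"spin": 0,"jaw": 0.01},
    {"slide": [0.0104,-0.0407,0.003],"spin": 0,"jaw": 0.01},
  ],
)

```text
clock: 7.55
eef_pos: [0.5679, 0.1199, 0.1551]
eef_rot: [-2.134, -2.304, 0.001]
ft_force: [-3.2, 4.5, 1.4]
opening: 0.17
```

>>> drive_tool(
  commands=[
    {"slide": [0.0032,-0.003,0.0003],"spin": 0,"jaw": 0.01},
    {"slide": [0.0068,-0.0056,0.0006],"spin": 0,"jaw": 0.01},
    {"slide": [0.0105,-0.0078,0.0009],"spin": 0,"jaw": 0.01},
    {"slide": [0.0145,-0.0097,0.0012],"spin": 0,"jaw": 0.01},
    {"slide": [0.0187,-0.0111,0.0015],"spin": 0,"jaw": 0.01},
    {"slide": [0.023,-0.012,0.0018],"spin": 0,"jaw": 0.01},
    {"slide": [0.0274,-0.0125,0.0021],"spin": 0,"jaw": 0.01},
    {"slide": [0.0318,-0.0126,0.0024],"spin": 0,"jaw": 0.01},
    {"slide": [0.0361,-0.0122,0.0027],"spin": 0,"jaw": 0.01},
    {"slide": [0.0405,-0.0113,0.003],"spin": 0,"jaw": 0.01},
  ],
)

```text
clock: 8.55
eef_pos: [0.6081, 0.1081, 0.1579]
eef_rot: [-2.134, -2.304, 0.004]
ft_force: [-5.7, -0.1, 1.6]
opening: 0.165
```

>>> drive_tool(
  commands=[
    {"slide": [0.0042,0.0013,0.0003],"spin": 0,"jaw": 0.01},
    {"slide": [0.0082,0.0031,0.0006],"spin": 0,"jaw": 0.01},
    {"slide": [0.0121,0.0052,0.0009],"spin": 0,"jaw": 0.01},
    {"slide": [0.0156,0.0078,0.0012],"spin": 0,"jaw": 0.01},
    {"slide": [0.0189,0.0107,0.0015],"spin": 0,"jaw": 0.01},
    {"slide": [0.0219,0.0139,0.0018],"spin": 0,"jaw": 0.01},
    {"slide": [0.0245,0.0174,0.0021],"spin": 0,"jaw": 0.01},
    {"slide": [0.0268,0.0212,0.0024],"spin": 0,"jaw": 0.01},
    {"slide": [0.0286,0.0252,0.0027],"spin": 0,"jaw": 0.01},
    {"slide": [0.03,0.0294,0.003],"spin": 0,"jaw": 0.01},
  ],
)

```text
clock: 9.55
eef_pos: [0.6387, 0.137, 0.161]
eef_rot: [2.135, 2.304, -0.004]
ft_force: [-1.6, -4.2, 1.4]
opening: 0.167
```

>>> drive_tool(
  commands=[
    {"slide": [0.001,0.0043,0.0003],"spin": 0,"jaw": 0.01},
    {"slide": [0.0015,0.0087,0.0006],"spin": 0,"jaw": 0.01},
    {"slide": [0.0015,0.0131,0.0009],"spin": 0,"jaw": 0.01},
    {"slide": [0.0011,0.0174,0.0012],"spin": 0,"jaw": 0.01},
    {"slide": [0.0002,0.0217,0.0015],"spin": 0,"jaw": 0.01},
    {"slide": [-0.0011,0.0259,0.0018],"spin": 0,"jaw": 0.01},
    {"slide": [-0.0028,0.03,0.0021],"spin": 0,"jaw": 0.01},
    {"slide": [-0.005,0.0338,0.0024],"spin": 0,"jaw": 0.01},
    {"slide": [-0.0075,0.0374,0.0027],"spin": 0,"jaw": 0.01},
    {"slide": [-0.0104,0.0407,0.003],"spin": 0,"jaw": 0.01},
  ],
)

```text
clock: 10.55
eef_pos: [0.6292, 0.1778, 0.1643]
eef_rot: [2.134, 2.303, -0.001]
ft_force: [3.7, -3.8, -0.2]
opening: 0.168
```

>>> drive_tool(
  commands=[
    {"slide": [-0.0032,0.003,0.0003],"spin": 0,"jaw": 0.01},
    {"slide": [-0.0068,0.0056,0.0006],"spin": 0,"jaw": 0.01},
    {"slide": [-0.0105,0.0078,0.0009],"spin": 0,"jaw": 0.01},
    {"slide": [-0.0145,0.0097,0.0012],"spin": 0,"jaw": 0.01},
    {"slide": [-0.0187,0.0111,0.0015],"spin": 0,"jaw": 0.01},
    {"slide": [-0.023,0.012,0.0018],"spin": 0,"jaw": 0.01},
    {"slide": [-0.0274,0.0125,0.0021],"spin": 0,"jaw": 0.01},
    {"slide": [-0.0318,0.0126,0.0024],"spin": 0,"jaw": 0.01},
    {"slide": [-0.0361,0.0122,0.0027],"spin": 0,"jaw": 0.01},
    {"slide": [-0.0405,0.0113,0.003],"spin": 0,"jaw": 0.01},
  ],
)

```text
clock: 11.55
eef_pos: [0.5889, 0.1899, 0.1675]
eef_rot: [2.134, 2.304, 0.002]
ft_force: [5.8, 2.6, -0.6]
opening: 0.167
```

```bash
python3 -c "
from arc import *
print(rows(340,376))
for a in range(376,476,4): print(a,(p(a+4)-p(a)).round(4), 'tan',(p(a+4.1)-p(a+3.9))[:2]/.0001466)"
```

```text
[-0.0025, -0.0007, 0.0002] [-0.005, -0.0016, 0.0004] [-0.0074, -0.0027, 0.0005] [-0.0098, -0.0039, 0.0007] [-0.0121, -0.0052, 0.0009] [-0.0142, -0.0067, 0.0011] [-0.0163, -0.0083, 0.0013] [-0.0183, -0.0101, 0.0014] [-0.0202, -0.0119, 0.0016] [-0.0219, -0.0139, 0.0018]
376 [-0.0018 -0.0023  0.0002] tan [-0.58215308 -0.81314282]
380 [-0.0016 -0.0024  0.0002] tan [-0.52401301 -0.85177099]
384 [-0.0014 -0.0025  0.0002] tan [-0.46332    -0.88624942]
388 [-0.0013 -0.0026  0.0002] tan [-0.40036974 -0.91641013]
392 [-0.0011 -0.0027  0.0002] tan [-0.33546892 -0.94210618]
396 [-0.0009 -0.0028  0.0002] tan [-0.26893373 -0.96321239]
400 [-0.0007 -0.0028  0.0002] tan [-0.20108832 -0.97962592]
404 [-0.0005 -0.0029  0.0002] tan [-0.13226323 -0.99126681]
408 [-0.0003 -0.0029  0.0002] tan [-0.06279377 -0.99807835]
412 [-0.0001 -0.0029  0.0002] tan [ 0.00698162 -1.00002735]
416 [ 0.0001 -0.0029  0.0002] tan [ 0.076723   -0.99710432]
420 [ 0.0003 -0.0029  0.0002] tan [ 0.14609058 -0.9893235 ]
424 [ 0.0005 -0.0029  0.0002] tan [ 0.21474643 -0.9767228 ]
428 [ 0.0007 -0.0028  0.0002] tan [ 0.28235606 -0.95936359]
432 [ 0.0009 -0.0028  0.0002] tan [ 0.34859008 -0.93733047]
436 [ 0.0011 -0.0027  0.0002] tan [ 0.4131258  -0.91073076]
440 [ 0.0013 -0.0026  0.0002] tan [ 0.47564881 -0.87969407]
444 [ 0.0015 -0.0025  0.0002] tan [ 0.53585451 -0.8443716 ]
448 [ 0.0017 -0.0024  0.0002] tan [ 0.59344958 -0.80493543]
452 [ 0.0018 -0.0023  0.0002] tan [ 0.64815342 -0.7615777 ]
456 [ 0.002  -0.0022  0.0002] tan [ 0.69969953 -0.71450964]
460 [ 0.0021 -0.002   0.0002] tan [ 0.74783677 -0.66396055]
464 [ 0.0023 -0.0019  0.0002] tan [ 0.79233062 -0.61017672]
468 [ 0.0024 -0.0017  0.0002] tan [ 0.83296432 -0.55342017]
472 [ 0.0025 -0.0015  0.0002] tan [ 0.8695399  -0.49396742]
```

>>> drive_tool(
  commands=[
    {"slide": [-0.0025,-0.0007,0.0002],"spin": 0,"jaw": 0.01},
    {"slide": [-0.005,-0.0016,0.0004],"spin": 0,"jaw": 0.01},
    {"slide": [-0.0074,-0.0027,0.0005],"spin": 0,"jaw": 0.01},
    {"slide": [-0.0098,-0.0039,0.0007],"spin": 0,"jaw": 0.01},
    {"slide": [-0.0121,-0.0052,0.0009],"spin": 0,"jaw": 0.01},
    {"slide": [-0.0142,-0.0067,0.0011],"spin": 0,"jaw": 0.01},
    {"slide": [-0.0163,-0.0083,0.0013],"spin": 0,"jaw": 0.01},
    {"slide": [-0.0183,-0.0101,0.0014],"spin": 0,"jaw": 0.01},
    {"slide": [-0.0202,-0.0119,0.0016],"spin": 0,"jaw": 0.01},
    {"slide": [-0.0219,-0.0139,0.0018],"spin": 0,"jaw": 0.01},
  ],
)

```text
clock: 12.55
eef_pos: [0.5665, 0.1762, 0.1692]
eef_rot: [2.135, 2.305, 0.001]
ft_force: [2.6, 4.6, -0.0]
opening: 0.169
```

```bash
python3 -c "
from arc import *
print(rows(376,386,5))
a=386
while a<472: print(a,(p(a+3.4)-p(a)).round(4).tolist()); a=round(a+3.4,1)"
```

```text
[-0.0009, -0.0011, 0.0001] [-0.0018, -0.0023, 0.0002] [-0.0026, -0.0035, 0.0003] [-0.0034, -0.0048, 0.0004] [-0.0042, -0.006, 0.0005]
386 [-0.0012, -0.0022, 0.0002]
389.4 [-0.001, -0.0023, 0.0002]
392.8 [-0.0009, -0.0023, 0.0002]
396.2 [-0.0008, -0.0024, 0.0002]
399.6 [-0.0006, -0.0024, 0.0002]
403.0 [-0.0005, -0.0024, 0.0002]
406.4 [-0.0003, -0.0025, 0.0002]
409.8 [-0.0002, -0.0025, 0.0002]
413.2 [-0.0, -0.0025, 0.0002]
416.6 [0.0001, -0.0025, 0.0002]
420.0 [0.0003, -0.0025, 0.0002]
423.4 [0.0004, -0.0025, 0.0002]
426.8 [0.0006, -0.0024, 0.0002]
430.2 [0.0007, -0.0024, 0.0002]
433.6 [0.0008, -0.0023, 0.0002]
437.0 [0.001, -0.0023, 0.0002]
440.4 [0.0011, -0.0022, 0.0002]
443.8 [0.0012, -0.0022, 0.0002]
447.2 [0.0014, -0.0021, 0.0002]
450.6 [0.0015, -0.002, 0.0002]
454.0 [0.0016, -0.0019, 0.0002]
457.4 [0.0017, -0.0018, 0.0002]
460.8 [0.0018, -0.0017, 0.0002]
464.2 [0.0019, -0.0016, 0.0002]
467.6 [0.002, -0.0015, 0.0002]
471.0 [0.0021, -0.0014, 0.0002]
```

>>> drive_tool(
  commands=[
    {"slide": [-0.0009,-0.0011,0.0001],"spin": 0,"jaw": 0.01},
    {"slide": [-0.0018,-0.0023,0.0002],"spin": 0,"jaw": 0.01},
    {"slide": [-0.0026,-0.0035,0.0003],"spin": 0,"jaw": 0.01},
    {"slide": [-0.0034,-0.0047,0.0004],"spin": 0,"jaw": 0.01},
    {"slide": [-0.0034,-0.0047,0.0004],"spin": 0,"jaw": 0.01},
    {"slide": [-0.0034,-0.0047,0.0004],"spin": 0,"jaw": 0.01},
    {"slide": [-0.0034,-0.0047,0.0004],"spin": 0,"jaw": 0.01},
    {"slide": [-0.0034,-0.0047,0.0004],"spin": 0,"jaw": 0.01},
    {"slide": [-0.0034,-0.0047,0.0004],"spin": 0,"jaw": 0.01},
    {"slide": [-0.0034,-0.0047,0.0004],"spin": 0,"jaw": 0.01},
  ],
)

```text
clock: 13.55
eef_pos: [0.5629, 0.1713, 0.1695]
eef_rot: [-2.135, -2.305, -0.0]
ft_force: [2.1, 4.2, 0.6]
opening: 0.169
```

>>> drive_tool(
  commands=[
    {"slide": [-0.0006,-0.0011,0.0001],"spin": 0,"jaw": 0.01},
    {"slide": [-0.0012,-0.0022,0.00017],"spin": 0,"jaw": 0.01},
    {"slide": [-0.0012,-0.0022,0.00017],"spin": 0,"jaw": 0.01},
    {"slide": [-0.0012,-0.0022,0.00017],"spin": 0,"jaw": 0.01},
    {"slide": [-0.0012,-0.0022,0.00017],"spin": 0,"jaw": 0.01},
    {"slide": [-0.0012,-0.0022,0.00017],"spin": 0,"jaw": 0.01},
    {"slide": [-0.0012,-0.0022,0.00017],"spin": 0,"jaw": 0.01},
    {"slide": [-0.0012,-0.0022,0.00017],"spin": 0,"jaw": 0.01},
    {"slide": [-0.0012,-0.0022,0.00017],"spin": 0,"jaw": 0.01},
    {"slide": [-0.0012,-0.0022,0.00017],"spin": 0,"jaw": 0.01},
  ],
)

```text
clock: 14.55
eef_pos: [0.5617, 0.1691, 0.1696]
eef_rot: [-2.135, -2.305, 0.0]
ft_force: [0.5, 4.7, 0.6]
opening: 0.165
```

>>> drive_tool(
  commands=[
    {"slide": [-0.0006,-0.0011,0.0001],"spin": 0,"jaw": 0.01},
    {"slide": [-0.0011,-0.0022,0.00017],"spin": 0,"jaw": 0.01},
    {"slide": [-0.0011,-0.0022,0.00017],"spin": 0,"jaw": 0.01},
    {"slide": [-0.0011,-0.0022,0.00017],"spin": 0,"jaw": 0.01},
    {"slide": [-0.0011,-0.0022,0.00017],"spin": 0,"jaw": 0.01},
    {"slide": [-0.0011,-0.0022,0.00017],"spin": 0,"jaw": 0.01},
    {"slide": [-0.0011,-0.0022,0.00017],"spin": 0,"jaw": 0.01},
    {"slide": [-0.0011,-0.0022,0.00017],"spin": 0,"jaw": 0.01},
    {"slide": [-0.0011,-0.0022,0.00017],"spin": 0,"jaw": 0.01},
    {"slide": [-0.0011,-0.0022,0.00017],"spin": 0,"jaw": 0.01},
  ],
)

```text
clock: 15.55
eef_pos: [0.5606, 0.1669, 0.1698]
eef_rot: [-2.135, -2.305, 0.0]
ft_force: [1.3, 3.8, 1.4]
opening: 0.168
```

>>> drive_tool(
  commands=[
    {"slide": [-0.0005,-0.0011,0.0001],"spin": 0,"jaw": 0.01},
    {"slide": [-0.001,-0.0023,0.00017],"spin": 0,"jaw": 0.01},
    {"slide": [-0.001,-0.0023,0.00017],"spin": 0,"jaw": 0.01},
    {"slide": [-0.001,-0.0023,0.00017],"spin": 0,"jaw": 0.01},
    {"slide": [-0.001,-0.0023,0.00017],"spin": 0,"jaw": 0.01},
    {"slide": [-0.001,-0.0023,0.00017],"spin": 0,"jaw": 0.01},
    {"slide": [-0.001,-0.0023,0.00017],"spin": 0,"jaw": 0.01},
    {"slide": [-0.001,-0.0023,0.00017],"spin": 0,"jaw": 0.01},
    {"slide": [-0.001,-0.0023,0.00017],"spin": 0,"jaw": 0.01},
    {"slide": [-0.001,-0.0023,0.00017],"spin": 0,"jaw": 0.01},
  ],
)

```text
clock: 16.55
eef_pos: [0.5596, 0.1646, 0.17]
eef_rot: [-2.135, -2.305, 0.0]
ft_force: [0.6, 3.8, 0.3]
opening: 0.17
```

φ≈394.

>>> drive_tool(
  commands=[
    {"slide": [-0.0004,-0.0012,0.0001],"spin": 0,"jaw": 0.01},
    {"slide": [-0.0009,-0.0023,0.00017],"spin": 0,"jaw": 0.01},
    {"slide": [-0.0009,-0.0023,0.00017],"spin": 0,"jaw": 0.01},
    {"slide": [-0.0009,-0.0023,0.00017],"spin": 0,"jaw": 0.01},
    {"slide": [-0.0009,-0.0023,0.00017],"spin": 0,"jaw": 0.01},
    {"slide": [-0.0009,-0.0023,0.00017],"spin": 0,"jaw": 0.01},
    {"slide": [-0.0009,-0.0023,0.00017],"spin": 0,"jaw": 0.01},
    {"slide": [-0.0009,-0.0023,0.00017],"spin": 0,"jaw": 0.01},
    {"slide": [-0.0009,-0.0023,0.00017],"spin": 0,"jaw": 0.01},
    {"slide": [-0.0009,-0.0023,0.00017],"spin": 0,"jaw": 0.01},
  ],
)

```text
clock: 17.55
eef_pos: [0.5587, 0.1623, 0.1701]
eef_rot: [2.135, 2.305, -0.0]
ft_force: [0.3, 4.4, 0.6]
opening: 0.164
```

>>> drive_tool(
  commands=[
    {"slide": [-0.0004,-0.0012,0.0001],"spin": 0,"jaw": 0.01},
    {"slide": [-0.0007,-0.0024,0.00017],"spin": 0,"jaw": 0.01},
    {"slide": [-0.0007,-0.0024,0.00017],"spin": 0,"jaw": 0.01},
    {"slide": [-0.0007,-0.0024,0.00017],"spin": 0,"jaw": 0.01},
    {"slide": [-0.0007,-0.0024,0.00017],"spin": 0,"jaw": 0.01},
    {"slide": [-0.0007,-0.0024,0.00017],"spin": 0,"jaw": 0.01},
    {"slide": [-0.0007,-0.0024,0.00017],"spin": 0,"jaw": 0.01},
    {"slide": [-0.0007,-0.0024,0.00017],"spin": 0,"jaw": 0.01},
    {"slide": [-0.0007,-0.0024,0.00017],"spin": 0,"jaw": 0.01},
    {"slide": [-0.0007,-0.0024,0.00017],"spin": 0,"jaw": 0.01},
  ],
)

```text
clock: 18.55
eef_pos: [0.558, 0.1599, 0.1703]
eef_rot: [-2.135, -2.305, 0.0]
ft_force: [0.8, 3.2, 0.6]
opening: 0.167
```

>>> drive_tool(
  commands=[
    {"slide": [-0.0003,-0.0013,0.0001],"spin": 0,"jaw": 0.01},
    {"slide": [-0.0006,-0.0026,0.00018],"spin": 0,"jaw": 0.01},
    {"slide": [-0.0006,-0.0026,0.00018],"spin": 0,"jaw": 0.01},
    {"slide": [-0.0006,-0.0026,0.00018],"spin": 0,"jaw": 0.01},
    {"slide": [-0.0006,-0.0026,0.00018],"spin": 0,"jaw": 0.01},
    {"slide": [-0.0006,-0.0026,0.00018],"spin": 0,"jaw": 0.01},
    {"slide": [-0.0006,-0.0026,0.00018],"spin": 0,"jaw": 0.01},
    {"slide": [-0.0006,-0.0026,0.00018],"spin": 0,"jaw": 0.01},
    {"slide": [-0.0006,-0.0026,0.00018],"spin": 0,"jaw": 0.01},
    {"slide": [-0.0006,-0.0026,0.00018],"spin": 0,"jaw": 0.01},
  ],
)

```text
clock: 19.55
eef_pos: [0.5574, 0.1573, 0.1705]
eef_rot: [-2.135, -2.305, 0.0]
ft_force: [-1.3, 4.0, 0.9]
opening: 0.168
```

>>> drive_tool(
  commands=[
    {"slide": [-0.0002,-0.0013,0.0001],"spin": 0,"jaw": 0.01},
    {"slide": [-0.0004,-0.0026,0.00018],"spin": 0,"jaw": 0.01},
    {"slide": [-0.0004,-0.0026,0.00018],"spin": 0,"jaw": 0.01},
    {"slide": [-0.0004,-0.0026,0.00018],"spin": 0,"jaw": 0.01},
    {"slide": [-0.0004,-0.0026,0.00018],"spin": 0,"jaw": 0.01},
    {"slide": [-0.0004,-0.0026,0.00018],"spin": 0,"jaw": 0.01},
    {"slide": [-0.0004,-0.0026,0.00018],"spin": 0,"jaw": 0.01},
    {"slide": [-0.0004,-0.0026,0.00018],"spin": 0,"jaw": 0.01},
    {"slide": [-0.0004,-0.0026,0.00018],"spin": 0,"jaw": 0.01},
    {"slide": [-0.0004,-0.0026,0.00018],"spin": 0,"jaw": 0.01},
  ],
)

```text
clock: 20.55
eef_pos: [0.557, 0.1547, 0.1707]
eef_rot: [-2.135, -2.305, -0.0]
ft_force: [0.0, 4.4, 0.7]
opening: 0.168
```

φ≈408.

>>> drive_tool(
  commands=[
    {"slide": [-0.0001,-0.0013,0.0001],"spin": 0,"jaw": 0.01},
    {"slide": [-0.0003,-0.0027,0.00018],"spin": 0,"jaw": 0.01},
    {"slide": [-0.0003,-0.0027,0.00018],"spin": 0,"jaw": 0.01},
    {"slide": [-0.0003,-0.0027,0.00018],"spin": 0,"jaw": 0.01},
    {"slide": [-0.0003,-0.0027,0.00018],"spin": 0,"jaw": 0.01},
    {"slide": [-0.0003,-0.0027,0.00018],"spin": 0,"jaw": 0.01},
    {"slide": [-0.0003,-0.0027,0.00018],"spin": 0,"jaw": 0.01},
    {"slide": [-0.0003,-0.0027,0.00018],"spin": 0,"jaw": 0.01},
    {"slide": [-0.0003,-0.0027,0.00018],"spin": 0,"jaw": 0.01},
    {"slide": [-0.0003,-0.0027,0.00018],"spin": 0,"jaw": 0.01},
  ],
)

```text
clock: 21.55
eef_pos: [0.5566, 0.152, 0.1709]
eef_rot: [-2.135, -2.305, 0.0]
ft_force: [-0.6, 4.9, 0.8]
opening: 0.173
```

>>> drive_tool(
  commands=[
    {"slide": [0,-0.0013,0.0001],"spin": 0,"jaw": 0.01},
    {"slide": [-0.0001,-0.0027,0.00018],"spin": 0,"jaw": 0.01},
    {"slide": [-0.0001,-0.0027,0.00018],"spin": 0,"jaw": 0.01},
    {"slide": [-0.0001,-0.0027,0.00018],"spin": 0,"jaw": 0.01},
    {"slide": [-0.0001,-0.0027,0.00018],"spin": 0,"jaw": 0.01},
    {"slide": [-0.0001,-0.0027,0.00018],"spin": 0,"jaw": 0.01},
    {"slide": [-0.0001,-0.0027,0.00018],"spin": 0,"jaw": 0.01},
    {"slide": [-0.0001,-0.0027,0.00018],"spin": 0,"jaw": 0.01},
    {"slide": [-0.0001,-0.0027,0.00018],"spin": 0,"jaw": 0.01},
    {"slide": [-0.0001,-0.0027,0.00018],"spin": 0,"jaw": 0.01},
  ],
)

```text
clock: 22.55
eef_pos: [0.5566, 0.1493, 0.171]
eef_rot: [-2.135, -2.305, 0.0]
ft_force: [-1.7, 3.8, 1.6]
opening: 0.169
```

>>> drive_tool(
  commands=[
    {"slide": [0,-0.0013,0.0001],"spin": 0,"jaw": 0.01},
    {"slide": [0,-0.0027,0.00018],"spin": 0,"jaw": 0.01},
    {"slide": [0,-0.0027,0.00018],"spin": 0,"jaw": 0.01},
    {"slide": [0,-0.0027,0.00018],"spin": 0,"jaw": 0.01},
    {"slide": [0,-0.0027,0.00018],"spin": 0,"jaw": 0.01},
    {"slide": [0,-0.0027,0.00018],"spin": 0,"jaw": 0.01},
    {"slide": [0,-0.0027,0.00018],"spin": 0,"jaw": 0.01},
    {"slide": [0,-0.0027,0.00018],"spin": 0,"jaw": 0.01},
    {"slide": [0,-0.0027,0.00018],"spin": 0,"jaw": 0.01},
    {"slide": [0,-0.0027,0.00018],"spin": 0,"jaw": 0.01},
  ],
)

```text
clock: 23.55
eef_pos: [0.5566, 0.1466, 0.1712]
eef_rot: [2.135, 2.305, 0.0]
ft_force: [0.0, 3.1, 0.9]
opening: 0.167
```

φ≈419.

>>> drive_tool(
  commands=[
    {"slide": [0.0001,-0.0013,0.0001],"spin": 0,"jaw": 0.01},
    {"slide": [0.0003,-0.0027,0.00018],"spin": 0,"jaw": 0.01},
    {"slide": [0.0003,-0.0027,0.00018],"spin": 0,"jaw": 0.01},
    {"slide": [0.0003,-0.0027,0.00018],"spin": 0,"jaw": 0.01},
    {"slide": [0.0003,-0.0027,0.00018],"spin": 0,"jaw": 0.01},
    {"slide": [0.0003,-0.0027,0.00018],"spin": 0,"jaw": 0.01},
    {"slide": [0.0003,-0.0027,0.00018],"spin": 0,"jaw": 0.01},
    {"slide": [0.0003,-0.0027,0.00018],"spin": 0,"jaw": 0.01},
    {"slide": [0.0003,-0.0027,0.00018],"spin": 0,"jaw": 0.01},
    {"slide": [0.0003,-0.0027,0.00018],"spin": 0,"jaw": 0.01},
  ],
)

```text
clock: 24.55
eef_pos: [0.5569, 0.1439, 0.1714]
eef_rot: [-2.135, -2.305, 0.0]
ft_force: [-2.2, 4.6, 1.6]
opening: 0.171
```

φ≈422.8.

>>> drive_tool(
  commands=[
    {"slide": [0.0002,-0.0013,0.0001],"spin": 0,"jaw": 0.01},
    {"slide": [0.0004,-0.0027,0.00018],"spin": 0,"jaw": 0.01},
    {"slide": [0.0004,-0.0027,0.00018],"spin": 0,"jaw": 0.01},
    {"slide": [0.0004,-0.0027,0.00018],"spin": 0,"jaw": 0.01},
    {"slide": [0.0004,-0.0027,0.00018],"spin": 0,"jaw": 0.01},
    {"slide": [0.0004,-0.0027,0.00018],"spin": 0,"jaw": 0.01},
    {"slide": [0.0004,-0.0027,0.00018],"spin": 0,"jaw": 0.01},
    {"slide": [0.0004,-0.0027,0.00018],"spin": 0,"jaw": 0.01},
    {"slide": [0.0004,-0.0027,0.00018],"spin": 0,"jaw": 0.01},
    {"slide": [0.0004,-0.0027,0.00018],"spin": 0,"jaw": 0.01},
  ],
)

```text
clock: 25.55
eef_pos: [0.5573, 0.1412, 0.1716]
eef_rot: [-2.135, -2.305, -0.0]
ft_force: [-1.4, 3.5, -0.1]
opening: 0.169
```

>>> drive_tool(
  commands=[
    {"slide": [0.0003,-0.0013,0.0001],"spin": 0,"jaw": 0.01},
    {"slide": [0.0006,-0.0026,0.00018],"spin": 0,"jaw": 0.01},
    {"slide": [0.0006,-0.0026,0.00018],"spin": 0,"jaw": 0.01},
    {"slide": [0.0006,-0.0026,0.00018],"spin": 0,"jaw": 0.01},
    {"slide": [0.0006,-0.0026,0.00018],"spin": 0,"jaw": 0.01},
    {"slide": [0.0006,-0.0026,0.00018],"spin": 0,"jaw": 0.01},
    {"slide": [0.0006,-0.0026,0.00018],"spin": 0,"jaw": 0.01},
    {"slide": [0.0006,-0.0026,0.00018],"spin": 0,"jaw": 0.01},
    {"slide": [0.0006,-0.0026,0.00018],"spin": 0,"jaw": 0.01},
    {"slide": [0.0006,-0.0026,0.00018],"spin": 0,"jaw": 0.01},
  ],
)

```text
clock: 26.55
eef_pos: [0.5578, 0.1387, 0.1717]
eef_rot: [-2.135, -2.305, -0.0]
ft_force: [-2.3, 5.0, 0.2]
opening: 0.168
```

>>> drive_tool(
  commands=[
    {"slide": [0.0004,-0.0013,0.0001],"spin": 0,"jaw": 0.01},
    {"slide": [0.0008,-0.0026,0.00018],"spin": 0,"jaw": 0.01},
    {"slide": [0.0008,-0.0026,0.00018],"spin": 0,"jaw": 0.01},
    {"slide": [0.0008,-0.0026,0.00018],"spin": 0,"jaw": 0.01},
    {"slide": [0.0008,-0.0026,0.00018],"spin": 0,"jaw": 0.01},
    {"slide": [0.0008,-0.0026,0.00018],"spin": 0,"jaw": 0.01},
    {"slide": [0.0008,-0.0026,0.00018],"spin": 0,"jaw": 0.01},
    {"slide": [0.0008,-0.0026,0.00018],"spin": 0,"jaw": 0.01},
    {"slide": [0.0008,-0.0026,0.00018],"spin": 0,"jaw": 0.01},
    {"slide": [0.0008,-0.0026,0.00018],"spin": 0,"jaw": 0.01},
  ],
)

```text
clock: 27.55
eef_pos: [0.5582, 0.1369, 0.1718]
eef_rot: [-2.133, -2.304, -0.001]
ft_force: [-3.8, 11.2, 0.6]
opening: 0.17
```

>>> drive_tool(
  commands=[
    {"slide": [0.0001,-0.0004,0],"spin": 0,"jaw": 0.01},
    {"slide": [0.0003,-0.0008,0],"spin": 0,"jaw": 0.01},
    {"slide": [0.0003,-0.0008,0],"spin": 0,"jaw": 0.01},
    {"slide": [0.0003,-0.0008,0],"spin": 0,"jaw": 0.01},
    {"slide": [0.0003,-0.0008,0],"spin": 0,"jaw": 0.01},
    {"slide": [0.0003,-0.0008,0],"spin": 0,"jaw": 0.01},
    {"slide": [0.0003,-0.0008,0],"spin": 0,"jaw": 0.01},
    {"slide": [0.0003,-0.0008,0],"spin": 0,"jaw": 0.01},
    {"slide": [0.0003,-0.0008,0],"spin": 0,"jaw": 0.01},
    {"slide": [0.0003,-0.0008,0],"spin": 0,"jaw": 0.01},
  ],
)

```text
clock: 28.55
eef_pos: [0.5584, 0.1363, 0.1718]
eef_rot: [-2.132, -2.304, -0.002]
ft_force: [-3.5, 12.1, 1.0]
opening: 0.169
```

>>> drive_tool(
  commands=[
    {"slide": [0.0001,-0.0004,0],"spin": 0,"jaw": 0.01},
    {"slide": [0.0003,-0.001,0],"spin": 0,"jaw": 0.01},
    {"slide": [0.0003,-0.001,0],"spin": 0,"jaw": 0.01},
    {"slide": [0.0003,-0.001,0],"spin": 0,"jaw": 0.01},
    {"slide": [0.0003,-0.001,0],"spin": 0,"jaw": 0.01},
    {"slide": [0.0003,-0.001,0],"spin": 0,"jaw": 0.01},
    {"slide": [0.0003,-0.001,0],"spin": 0,"jaw": 0.01},
    {"slide": [0.0003,-0.001,0],"spin": 0,"jaw": 0.01},
    {"slide": [0.0003,-0.001,0],"spin": 0,"jaw": 0.01},
    {"slide": [0.0003,-0.001,0],"spin": 0,"jaw": 0.01},
  ],
)

```text
clock: 29.55
eef_pos: [0.5586, 0.1356, 0.1718]
eef_rot: [-2.132, -2.304, -0.002]
ft_force: [-4.6, 14.1, 0.3]
opening: 0.168
```

>>> drive_tool(
  commands=[
    {"slide": [-0.0003,0.001,0],"spin": 0,"jaw": 0.01},
    {"slide": [-0.0006,0.002,0],"spin": 0,"jaw": 0.01},
    {"slide": [-0.0008,0.0028,0],"spin": 0,"jaw": 0.01},
    {"slide": [-0.0008,0.0028,0],"spin": 0,"jaw": 0.01},
    {"slide": [-0.0008,0.0028,0],"spin": 0,"jaw": 0.02},
    {"slide": [-0.0008,0.0028,0],"spin": 0,"jaw": 0.03},
    {"slide": [-0.0008,0.0028,0],"spin": 0,"jaw": 0.04},
    {"slide": [-0.0008,0.0028,0],"spin": 0,"jaw": 0.045},
    {"slide": [-0.0008,0.0028,0],"spin": 0,"jaw": 0.045},
    {"slide": [-0.0008,0.0028,0],"spin": 0,"jaw": 0.045},
  ],
)

```text
clock: 30.55
eef_pos: [0.5585, 0.1369, 0.1719]
eef_rot: [2.135, 2.305, -0.0]
ft_force: [0.0, -0.4, 0.0]
opening: 0.529
```

>>> drive_tool(
  commands=[
    {"slide": [0,0,0.01],"spin": 0,"jaw": 0.045},
    {"slide": [0,0,0.03],"spin": 0,"jaw": 0.045},
    {"slide": [0,0,0.05],"spin": 0,"jaw": 0.045},
    {"slide": [0,0,0.065],"spin": 0,"jaw": 0.045},
    {"slide": [0.015,-0.03,0.065],"spin": 0,"jaw": 0.045},
    {"slide": [0.03,-0.06,0.065],"spin": 0,"jaw": 0.045},
    {"slide": [0.048,-0.09,0.065],"spin": 0,"jaw": 0.045},
    {"slide": [0.048,-0.105,0.065],"spin": 0,"jaw": 0.045},
    {"slide": [0.048,-0.105,0.065],"spin": 0,"jaw": 0.045},
    {"slide": [0.048,-0.105,0.065],"spin": 0,"jaw": 0.045},
  ],
)

```text
clock: 31.55
eef_pos: [0.6061, 0.0323, 0.2374]
eef_rot: [-2.135, -2.304, -0.0]
ft_force: [-0.6, 0.4, -0.2]
opening: 0.522
```

```bash
python3 - <<'E'
from h import *
print(manip.state()['eef_pos'],manip.state()['ft_force'])
w=snap('wrist');a=snap('scene');b=snap('top')
for s in (w,a,b): print([r for r in reds(s,minA=15)])
A=cv2.resize(a['frame'][160:280,310:430],None,fx=4,fy=4,interpolation=cv2.INTER_CUBIC)
W=w['frame'][:,:,:]
im=np.zeros((480,800,3),np.uint8); im[:480,:480]=A; im[:320,480:]=cv2.resize(W[100:400,170:470],(320,320)); cv2.imwrite('pics/c3.png',im[:,:,::-1])
E
```

```text
[0.60610557 0.03233262 0.23735739] [-0.61890039  0.37865511 -0.19598554]
[([218, 0, 47, 29, 702], [248.3, 13.9]), ([43, 128, 40, 19, 577], [62.3, 136.4]), ([316, 159, 18, 24, 314], [324.2, 171.1]), ([559, 241, 36, 27, 511], [576.9, 253.8])]
[([364, 157, 4, 11, 30], [365.4, 161.7]), ([365, 176, 6, 12, 52], [367.2, 181.8]), ([301, 178, 4, 11, 38], [302.5, 182.4]), ([333, 234, 6, 12, 45], [335.2, 238.8]), ([468, 328, 8, 7, 41], [471.3, 331.1]), ([355, 339, 7, 14, 73], [357.4, 345.3])]
[]
```

View pics/c3.png

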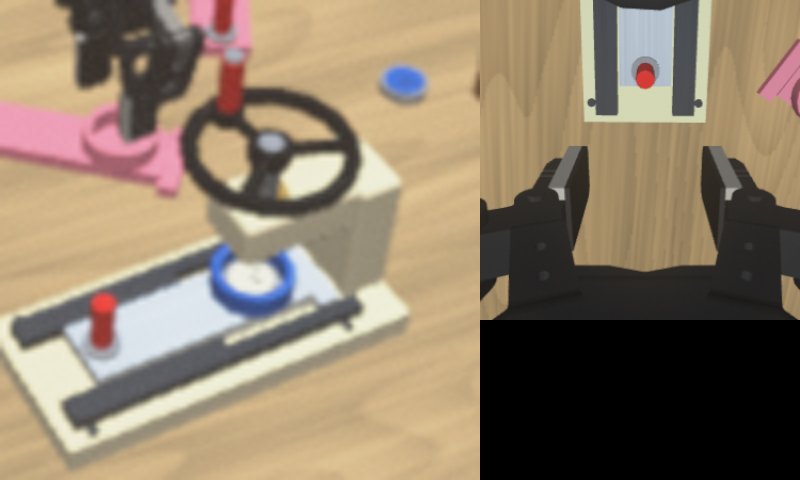

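The wheel is up, the nose is clear of the nest with the watch dial visible, and the slide is still in with its knob centred. The wrist camera side faces the wheel, so I'll turn the hand half round before going down.

>>> drive_tool(
  commands=[
    {"slide": [0,0,0],"spin": 8.5,"jaw": 0.045},
    {"slide": [0,0,0],"spin": 17,"jaw": 0.045},
    {"slide": [0,0,0],"spin": 25.5,"jaw": 0.045},
    {"slide": [0,0,0],"spin": 34,"jaw": 0.045},
    {"slide": [0,0,0],"spin": 42.5,"jaw": 0.045},
    {"slide": [0,0,0],"spin": 51,"jaw": 0.045},
    {"slide": [0,0,0],"spin": 59.5,"jaw": 0.045},
    {"slide": [0,0,0],"spin": 68,"jaw": 0.045},
    {"slide": [0,0,0],"spin": 76.5,"jaw": 0.045},
    {"slide": [0,0,0],"spin": 85,"jaw": 0.045},
  ],
)

```text
clock: 32.7
eef_pos: [0.6062, 0.0329, 0.2372]
eef_rot: [0.005, 3.142, 0.0]
ft_force: [0.4, -0.4, -1.5]
opening: 0.527
```

>>> drive_tool(
  commands=[
    {"slide": [0,0,0],"spin": 8.5,"jaw": 0.045},
    {"slide": [0,0,0],"spin": 17,"jaw": 0.045},
    {"slide": [0,0,0],"spin": 25.5,"jaw": 0.045},
    {"slide": [0,0,0],"spin": 34,"jaw": 0.045},
    {"slide": [0,0,0],"spin": 42.5,"jaw": 0.045},
    {"slide": [0,0,0],"spin": 51,"jaw": 0.045},
    {"slide": [0,0,0],"spin": 59.5,"jaw": 0.045},
    {"slide": [0,0,0],"spin": 68,"jaw": 0.045},
    {"slide": [0,0,0],"spin": 76.5,"jaw": 0.045},
    {"slide": [0,0,0],"spin": 85,"jaw": 0.045},
  ],
)

```text
clock: 33.7
eef_pos: [0.6062, 0.0329, 0.2371]
eef_rot: [-2.118, 2.32, 0.0]
ft_force: [-0.5, -0.0, -0.8]
opening: 0.525
```

>>> drive_tool(
  commands=[
    {"slide": [0,0,-0.01],"spin": 5,"jaw": 0.045},
    {"slide": [0,0,-0.03],"spin": 9.4,"jaw": 0.045},
    {"slide": [0,0,-0.05],"spin": 9.4,"jaw": 0.045},
    {"slide": [0,0,-0.07],"spin": 9.4,"jaw": 0.045},
    {"slide": [0,0,-0.09],"spin": 9.4,"jaw": 0.045},
    {"slide": [0,0,-0.11],"spin": 9.4,"jaw": 0.045},
    {"slide": [0,0,-0.12],"spin": 9.4,"jaw": 0.045},
    {"slide": [0,0,-0.13],"spin": 9.4,"jaw": 0.045},
    {"slide": [0,0,-0.13],"spin": 9.4,"jaw": 0.045},
    {"slide": [0,0,-0.13],"spin": 9.4,"jaw": 0.045},
  ],
)

```text
clock: 34.7
eef_pos: [0.6067, 0.0321, 0.1076]
eef_rot: [-2.293, 2.146, -0.001]
ft_force: [-0.6, 0.6, 1.3]
opening: 0.529
```

```bash
python3 - <<'E'
from h import *
st=manip.state();print(st['eef_pos'],st['eef_rot'],st['ft_force'],st['joint_pos'])
w=snap('wrist','w4.png')
E
```

```text
[0.60670666 0.03210413 0.10755657] [-2.29344984e+00  2.14640435e+00 -7.72063168e-04] [-0.55035728  0.63717122  1.27072072] [-8.11964638e-02  4.61970800e-01 -8.15229175e-02  1.02665634e+00
  2.33942218e-05 -1.71820746e+00]
```

View pics/w4.png

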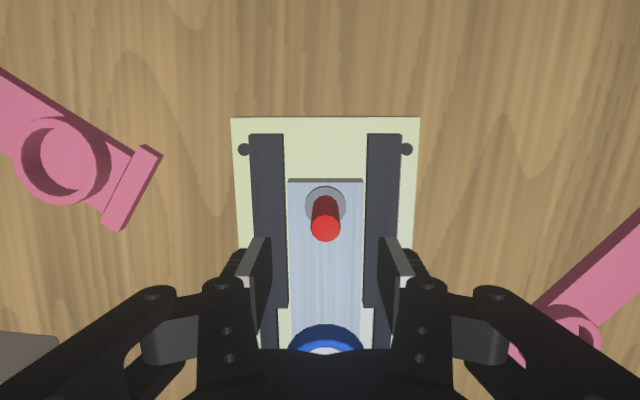

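The knob is centred between the pads (325 against about 327) and is upright ahead of them. I'll go down, close, and check.

>>> drive_tool(
  commands=[
    {"slide": [0,0,-0.015],"spin": 0,"jaw": 0.045},
    {"slide": [0,0,-0.03],"spin": 0,"jaw": 0.045},
    {"slide": [0,0,-0.045],"spin": 0,"jaw": 0.045},
    {"slide": [0,0,-0.055],"spin": 0,"jaw": 0.045},
    {"slide": [0,0,-0.062],"spin": 0,"jaw": 0.045},
    {"slide": [0,0,-0.065],"spin": 0,"jaw": 0.045},
    {"slide": [0,0,-0.065],"spin": 0,"jaw": 0.045},
    {"slide": [0,0,-0.065],"spin": 0,"jaw": 0.035},
    {"slide": [0,0,-0.065],"spin": 0,"jaw": 0.028},
    {"slide": [0,0,-0.065],"spin": 0,"jaw": 0.024},
  ],
)

```text
clock: 35.75
eef_pos: [0.6067, 0.032, 0.0423]
eef_rot: [-2.293, 2.147, -0.001]
ft_force: [-0.3, 0.8, -0.8]
opening: 0.283
```

>>> drive_tool(
  commands=[
    {"slide": [0,0,0],"spin": 0,"jaw": 0.02},
    {"slide": [0,0,0],"spin": 0,"jaw": 0.018},
    {"slide": [0,0,0],"spin": 0,"jaw": 0.016},
    {"slide": [0,0,0],"spin": 0,"jaw": 0.014},
    {"slide": [0,0,0],"spin": 0,"jaw": 0.012},
    {"slide": [0,0,0],"spin": 0,"jaw": 0.01},
    {"slide": [0,0,0],"spin": 0,"jaw": 0.01},
    {"slide": [0,0,0],"spin": 0,"jaw": 0.01},
    {"slide": [0,0,0],"spin": 0,"jaw": 0.01},
    {"slide": [0,0,0],"spin": 0,"jaw": 0.01},
  ],
)

```text
clock: 36.75
eef_pos: [0.6064, 0.032, 0.0421]
eef_rot: [-2.294, 2.147, -0.0]
ft_force: [-2.3, -0.3, 5.5]
opening: 0.166
```

>>> drive_tool(
  commands=[
    {"slide": [0,-0.0005,0],"spin": 0,"jaw": 0.01},
    {"slide": [0.0001,-0.0015,0],"spin": 0,"jaw": 0.01},
    {"slide": [0.0002,-0.003,0],"spin": 0,"jaw": 0.01},
    {"slide": [0.0003,-0.005,0],"spin": 0,"jaw": 0.01},
    {"slide": [0.0005,-0.007,0],"spin": 0,"jaw": 0.01},
    {"slide": [0.0006,-0.009,0],"spin": 0,"jaw": 0.01},
    {"slide": [0.0007,-0.011,0],"spin": 0,"jaw": 0.01},
    {"slide": [0.0009,-0.013,0],"spin": 0,"jaw": 0.01},
    {"slide": [0.001,-0.015,0],"spin": 0,"jaw": 0.01},
    {"slide": [0.001,-0.015,0],"spin": 0,"jaw": 0.01},
  ],
)

```text
clock: 37.75
eef_pos: [0.6077, 0.0177, 0.0421]
eef_rot: [-2.293, 2.145, 0.001]
ft_force: [-0.4, 5.7, 4.7]
opening: 0.17
```

>>> drive_tool(
  commands=[
    {"slide": [0.0001,-0.002,0],"spin": 0,"jaw": 0.01},
    {"slide": [0.0003,-0.0045,0],"spin": 0,"jaw": 0.01},
    {"slide": [0.0005,-0.007,0],"spin": 0,"jaw": 0.01},
    {"slide": [0.0006,-0.0095,0],"spin": 0,"jaw": 0.01},
    {"slide": [0.0008,-0.012,0],"spin": 0,"jaw": 0.01},
    {"slide": [0.001,-0.0145,0],"spin": 0,"jaw": 0.01},
    {"slide": [0.0011,-0.017,0],"spin": 0,"jaw": 0.01},
    {"slide": [0.0013,-0.0195,0],"spin": 0,"jaw": 0.01},
    {"slide": [0.0015,-0.022,0],"spin": 0,"jaw": 0.01},
    {"slide": [0.0016,-0.024,0],"spin": 0,"jaw": 0.01},
  ],
)

```text
clock: 38.75
eef_pos: [0.6093, -0.0061, 0.0421]
eef_rot: [-2.293, 2.145, 0.002]
ft_force: [-0.7, 8.3, 4.9]
opening: 0.167
```

>>> drive_tool(
  commands=[
    {"slide": [0.0001,-0.002,0],"spin": 0,"jaw": 0.01},
    {"slide": [0.0003,-0.0045,0],"spin": 0,"jaw": 0.01},
    {"slide": [0.0005,-0.007,0],"spin": 0,"jaw": 0.01},
    {"slide": [0.0006,-0.0095,0],"spin": 0,"jaw": 0.01},
    {"slide": [0.0008,-0.012,0],"spin": 0,"jaw": 0.01},
    {"slide": [0.001,-0.0145,0],"spin": 0,"jaw": 0.01},
    {"slide": [0.0011,-0.017,0],"spin": 0,"jaw": 0.01},
    {"slide": [0.0013,-0.0195,0],"spin": 0,"jaw": 0.01},
    {"slide": [0.0015,-0.022,0],"spin": 0,"jaw": 0.01},
    {"slide": [0.0016,-0.024,0],"spin": 0,"jaw": 0.01},
  ],
)

```text
clock: 39.75
eef_pos: [0.6109, -0.0301, 0.0421]
eef_rot: [-2.293, 2.145, 0.001]
ft_force: [-1.1, 7.3, 4.7]
opening: 0.17
```

>>> drive_tool(
  commands=[
    {"slide": [0.0001,-0.001,0],"spin": 0,"jaw": 0.01},
    {"slide": [0.0001,-0.002,0],"spin": 0,"jaw": 0.01},
    {"slide": [0.0002,-0.003,0],"spin": 0,"jaw": 0.01},
    {"slide": [0.0003,-0.004,0],"spin": 0,"jaw": 0.01},
    {"slide": [0.0003,-0.005,0],"spin": 0,"jaw": 0.01},
    {"slide": [0.0004,-0.006,0],"spin": 0,"jaw": 0.01},
    {"slide": [0.0005,-0.007,0],"spin": 0,"jaw": 0.01},
    {"slide": [0.0005,-0.008,0],"spin": 0,"jaw": 0.01},
    {"slide": [0.0005,-0.008,0],"spin": 0,"jaw": 0.01},
    {"slide": [0.0005,-0.008,0],"spin": 0,"jaw": 0.01},
  ],
)

```text
clock: 40.75
eef_pos: [0.6114, -0.0381, 0.0421]
eef_rot: [-2.293, 2.145, 0.001]
ft_force: [-0.3, 6.9, 4.7]
opening: 0.167
```

Drawn 70 mm with 7 N of drag. I'll take small steps now.

>>> drive_tool(
  commands=[
    {"slide": [0,-0.0003,0],"spin": 0,"jaw": 0.01},
    {"slide": [0,-0.0006,0],"spin": 0,"jaw": 0.01},
    {"slide": [0.0001,-0.0009,0],"spin": 0,"jaw": 0.01},
    {"slide": [0.0001,-0.0012,0],"spin": 0,"jaw": 0.01},
    {"slide": [0.0001,-0.0015,0],"spin": 0,"jaw": 0.01},
    {"slide": [0.0001,-0.0018,0],"spin": 0,"jaw": 0.01},
    {"slide": [0.0001,-0.002,0],"spin": 0,"jaw": 0.01},
    {"slide": [0.0001,-0.002,0],"spin": 0,"jaw": 0.01},
    {"slide": [0.0001,-0.002,0],"spin": 0,"jaw": 0.01},
    {"slide": [0.0001,-0.002,0],"spin": 0,"jaw": 0.01},
  ],
)

```text
clock: 41.75
eef_pos: [0.6115, -0.04, 0.0421]
eef_rot: [-2.293, 2.145, 0.001]
ft_force: [-1.1, 6.7, 4.2]
opening: 0.168
```

>>> drive_tool(
  commands=[
    {"slide": [0,-0.0003,0],"spin": 0,"jaw": 0.01},
    {"slide": [0,-0.0006,0],"spin": 0,"jaw": 0.01},
    {"slide": [0.0001,-0.0009,0],"spin": 0,"jaw": 0.01},
    {"slide": [0.0001,-0.0012,0],"spin": 0,"jaw": 0.01},
    {"slide": [0.0001,-0.0015,0],"spin": 0,"jaw": 0.01},
    {"slide": [0.0001,-0.0018,0],"spin": 0,"jaw": 0.01},
    {"slide": [0.0001,-0.002,0],"spin": 0,"jaw": 0.01},
    {"slide": [0.0001,-0.002,0],"spin": 0,"jaw": 0.01},
    {"slide": [0.0001,-0.002,0],"spin": 0,"jaw": 0.01},
    {"slide": [0.0001,-0.002,0],"spin": 0,"jaw": 0.01},
  ],
)

```text
clock: 42.75
eef_pos: [0.6116, -0.042, 0.0421]
eef_rot: [-2.293, 2.145, 0.001]
ft_force: [-0.1, 7.5, 3.2]
opening: 0.167
```

>>> drive_tool(
  commands=[
    {"slide": [0,-0.0002,0],"spin": 0,"jaw": 0.01},
    {"slide": [0,-0.0004,0],"spin": 0,"jaw": 0.01},
    {"slide": [0,-0.0006,0],"spin": 0,"jaw": 0.01},
    {"slide": [0.0001,-0.0008,0],"spin": 0,"jaw": 0.01},
    {"slide": [0.0001,-0.001,0],"spin": 0,"jaw": 0.01},
    {"slide": [0.0001,-0.0012,0],"spin": 0,"jaw": 0.01},
    {"slide": [0.0001,-0.0014,0],"spin": 0,"jaw": 0.01},
    {"slide": [0.0001,-0.0015,0],"spin": 0,"jaw": 0.01},
    {"slide": [0.0001,-0.0015,0],"spin": 0,"jaw": 0.01},
    {"slide": [0.0001,-0.0015,0],"spin": 0,"jaw": 0.01},
  ],
)

```text
clock: 43.75
eef_pos: [0.6115, -0.0422, 0.0421]
eef_rot: [-2.293, 2.143, 0.004]
ft_force: [0.5, 16.3, 4.8]
opening: 0.167
```

At the stop: 16 N, with no further motion. I'll relax, release and rise.

>>> drive_tool(
  commands=[
    {"slide": [0,0.0007,0],"spin": 0,"jaw": 0.01},
    {"slide": [0,0.0014,0],"spin": 0,"jaw": 0.01},
    {"slide": [0,0.0014,0],"spin": 0,"jaw": 0.01},
    {"slide": [0,0.0014,0],"spin": 0,"jaw": 0.018},
    {"slide": [0,0.0014,0],"spin": 0,"jaw": 0.022},
    {"slide": [0,0.0014,0],"spin": 0,"jaw": 0.03},
    {"slide": [0,0.0014,0],"spin": 0,"jaw": 0.04},
    {"slide": [0,0.0014,0],"spin": 0,"jaw": 0.045},
    {"slide": [0,0.0014,0],"spin": 0,"jaw": 0.045},
    {"slide": [0,0.0014,0],"spin": 0,"jaw": 0.045},
  ],
)

```text
clock: 44.75
eef_pos: [0.6115, -0.0431, 0.0419]
eef_rot: [2.294, -2.147, -0.0]
ft_force: [-0.8, -0.1, -0.7]
opening: 0.53
```

>>> drive_tool(
  commands=[
    {"slide": [0,0,0.005],"spin": 0,"jaw": 0.045},
    {"slide": [0,0,0.015],"spin": 0,"jaw": 0.045},
    {"slide": [0,0,0.03],"spin": 0,"jaw": 0.045},
    {"slide": [0,0,0.05],"spin": 0,"jaw": 0.045},
    {"slide": [0,-0.02,0.08],"spin": 0,"jaw": 0.045},
    {"slide": [0,-0.05,0.12],"spin": 0,"jaw": 0.045},
    {"slide": [-0.02,-0.08,0.15],"spin": 0,"jaw": 0.045},
    {"slide": [-0.05,-0.12,0.16],"spin": 0,"jaw": 0.045},
    {"slide": [-0.08,-0.16,0.16],"spin": 0,"jaw": 0.045},
    {"slide": [-0.1,-0.18,0.16],"spin": 0,"jaw": 0.045},
  ],
)

```text
clock: 45.75
eef_pos: [0.5099, -0.2255, 0.2034]
eef_rot: [2.292, -2.149, 0.003]
ft_force: [-0.0, -0.6, -0.3]
opening: 0.525
```

```bash
python3 - <<'E'
from h import *
print(manip.state()['eef_pos'],manip.state()['ft_force'])
a=snap('scene');b=snap('top')
print(reds(a,minA=15),reds(b,minA=15))
im=np.zeros((520,800,3),np.uint8)
im[:,:400]=cv2.resize(a['frame'][160:290,300:400],(400,520),interpolation=cv2.INTER_CUBIC)
im[:,400:]=cv2.resize(b['frame'][135:265,290:390],(400,520),interpolation=cv2.INTER_CUBIC);cv2.imwrite('pics/f.png',im[:,:,::-1])
E
```

```text
[ 0.50994743 -0.22550668  0.20338789] [-0.04483315 -0.61618927 -0.28297637]
[([364, 157, 4, 11, 27], [365.5, 161.8]), ([365, 176, 6, 12, 52], [367.2, 181.8]), ([301, 178, 4, 11, 38], [302.5, 182.4]), ([307, 244, 5, 12, 50], [309.3, 249.4]), ([468, 328, 8, 7, 40], [471.2, 331.0]), ([355, 339, 7, 14, 73], [357.5, 345.4])] [([358, 64, 6, 10, 45], [359.9, 68.4]), ([359, 167, 6, 7, 33], [361.5, 170.1]), ([325, 272, 6, 7, 28], [327.8, 275.0]), ([237, 279, 7, 7, 34], [239.8, 282.0])]
```

View pics/f.png

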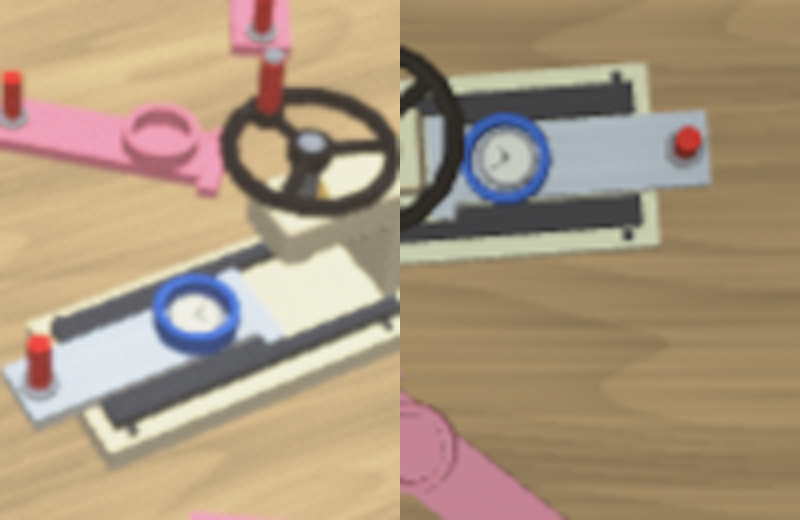

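```bash
python3 - <<'E'
from h import *
b=snap('top');p=onz(b,361.5,170.1,.07);q=onz(b,331.8,172.1,.07);print(np.linalg.norm(p-q))
print(manip.close_job())
E
```

```text
0.07353248063920759
the job is handed in; nothing more can be done
None
```

I wound the handwheel up to its stop, drew the slide out to its own stop, and handed the job in at about 46 s. The hand-in gave no verdict.

- **Handwheel:** I turned it anticlockwise about 1.2 turns by the crank knob, raising the hand with it. Turning took 4–6 N. At the stop the force rose to about 15 N; the limit is 24 N. The two small confirming pushes after first contact raised it less than a rigid stop would, by about 1 N and then 2 N. The knob stayed in the same place in the scene picture after I let go.
- **Slide:** It drew out with 6–8 N of drag. It met its stop at 16 N, well under the 45 N limit, after about 74–75 mm by the tool. The top camera gave 73.5 mm, which agrees within its accuracy; "out" starts at 70.5 mm.
- **End state:** The last pictures show the watch lying in the blue nest, the slide out between its guides and the gripper well clear. I did not check the spare watch, loupe, dish, driver and spare nest one by one, but the arm felt no unexpected contact.

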